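# Work the corroded bolt of the long reagent chest free

### The arm

A 6-joint arm with a two-finger parallel gripper is mounted at the origin on the work surface. World frame = base frame: x ahead of the robot, y to its left, z up, the work surface at z = 0. Lengths are in m, angles in rad, forces in N, time in s.
With the tool pointing down it reaches from about 0.35 to 0.725 m from the base axis. Payload 4.3 kg.
Tool frame: the origin (TCP) lies at the centre of the arm's flange, where the gripper is bolted on; the fingertips stand ahead of it and the grasp point (between the pads) lies 155 mm ahead of it (ctrl.tips_ahead is the x of the fingertips in the tool frame, in m); x points along the fingers, y is the direction in which the jaws open and shut, and the axes are right-handed (so a half turn about x gives the same grasp; the last joint's range is limited). The gripper opens to 85 mm and grips with 20 to 120 N. Pads are 22 mm wide; open, the fingers measure 114 mm over their backs; the gripper's body (76 mm by 85 mm) begins 54 mm behind the grasp point. The pads swing forward as they close: fully open they stand 13 mm farther back than shut.
Start: joints at [-1.292, 0.377, 0.081, 1.274, 0, 1.46], TCP at [0.218, -0.532, 0.405] pointing down, gripper open.
Joint ranges: [-2.72, 2.72], [-0.84, 1.66], [-1.02, 1.22], [-1.77, 2.12], [-1.37, 1.28], [-3.14, 3.14]. Speed limits (rad/s): [2.57, 2.57, 3.14, 3.14, 3.14, 3.14].

### API

Orientations are given as a 3x3 rotation matrix whose columns are the frame's x, y, z axes.
In Python, from cell import ctrl gives the robot as it stands.
- The arm moves only by the tool step_arm, never from a script. Its argument "targets" is a list of rows, each a list of 7 numbers: the shift along the tool's x, y, z in cm, then the turn, a rotation vector about the tool's x, y, z in rad, then the opening, from 0 (shut) to 1 (fully open). A call has 1 to 5 rows; each row is the pose to reach, as a shift and turn from the pose measured when the call began, along the tool's axes at that moment; what a row does not reach only later rows make up. A row lasts 1/12 s, in which the tool goes at most 41.7 mm and 7.16 degrees, less where a joint would pass 70% of its speed; a pose out of reach is approached as far as the arm can. A call with a gripper value outside its range is refused whole. The fingers move at their own pace and stop on an object; "squeeze" is the grip in N (left out, the last holds). Time passes only in rows, so rows that repeat a pose let the fingers close. It gives the time, the measured TCP pose, the force and the opening at its end, in the units of the state.
- ctrl.read_state(): the state, without advancing time (a new reading comes with each control period).
- ctrl.camera(name): name is "scene" or "top"; returns a dict with "frame" (384x512x3 uint8, red, green, blue), "fov_y" (degrees; the focal length in pixels is half the picture's height over the tangent of half this angle, whatever the lens; pixels are square), "cx", "cy" (the principal point, pixels), "extrinsics" (4x4, takes a point from world to camera coordinates). Camera axes: x right, y down, z forward; pixel columns grow to the right and rows downward; lengths in m; the calibration is good to about 2 mm. A picture is of the moment at which its call begins. There is no depth.
- ctrl.finish_job(): hands the job in, once; it reports no verdict.
Trained networks look in a picture, given as the dict that the camera call returned (one of the last four; its "shot" number tells which), for a name from the list of things; names that differ only in an ending like _2 or _b are one class to them, and where a whole thing is asked for, a point or a joint stands for the part that bears it (a point fixed in the world has none). Each returns a list of dicts, best first, with "score" (0 to 1); they miss things now and then, are a little off and sometimes report something else, mostly with a low value. They report only what shows in the picture. A call takes as long as a camera call. They do not tell look-alikes from the thing itself.
- ctrl.search_frame(picture, target): "point" ([column, row] as shares, 0 to 1, of the picture: columns of its width, rows of its height, amid what is visible of it).
The state is a dict: "time_s": time; "joint_positions": joint angles; "qd": joint speeds; "joint_efforts": joint torques, N m; "tcp_pos": TCP position; "orientation": TCP orientation; "wrist_force": force on the tool from outside, world axes, zero at the start; "ft_torque": the same for the moment, N m; "grip_width": finger opening in m.
Only numpy, scipy, OpenCV 4.12 (cv2) and the standard library are available. Lean on these libraries where they do the work, as an engineer would, in place of code of your own. Each camera call takes 0.05 s, during which the arm holds its last target. There are 200 camera calls.

### The job

The slide bolt on the longer of the two steel reagent chests has seized with corrosion and must be freed so the lid can be opened. Work it to and fro by its upright tab: draw it a short way until it binds, push it back home, draw it again until it binds farther out, push it home once more, and then draw it fully open and let go. Leave the shorter chest's bolt shut and do not disturb the brown bottle.

Things in the scene. Friction and masses are not known exactly. Their poses are not given: they have to be found in the camera images.
- long_bolt (a joint): travel of the seized bolt (m): 0 home, a firm stop; 0.070 fully open; starts within 3 mm of home. Drags about 5 N, stays where left. The first stroke binds hard at 25 mm: go past 20 but do not force it, then push it back to under 4 mm. The second binds hard at 48 mm: go past 43, then back to under 4 mm. Then it runs to 70 mm
- long_bolt_tab (a point): grip point on the seized bolt's upright dark steel tab, which stands up from the rod: 14 mm thick along the stroke, 26 mm across it, top 142 mm above the bench. The point is on its centre line, 16 mm below the top. Own y axis: level, the way the bolt is drawn open; z up. Gripped with a finger before and behind along the stroke it cannot slip
- long_chest: the longer grey steel chest, fixed: 280 mm along the stroke, 160 mm across, lid top 80 mm above the bench; origin under its centre. Its y axis is the way its bolt opens: from the keeper strap at the painted end rim towards the lid hinges. Apart from the tab nothing on the lid is higher than 98 mm above the bench. Left or right of the short chest
- short_bolt (a joint): travel of the like bolt on the shorter chest (170 mm along the stroke, 160 mm across, same height and finish), m: 0 = shut, as it starts. It runs easily and must stay shut
- bottle_mid (a point): centre, half-way up, of the loose brown glass bottle with a blue cap, 68 mm across, 170 mm tall, upright on the bench beyond the chests; leave it alone
Not all that is in view belongs to the job. What is shaped like the part that bears short_bolt but orange or red is not meant.

How it is judged:
By the outcome, as a careful person would: the job done as asked, in the order asked, and still so for the second after the job is handed in, with the robot touching nothing.
It also fails if it takes over 42 s, if anything falls off the work surface, if the arm or the gripper's body presses on something with over 40 N, if the wrist force passes 120 N, or if a joint passes its speed limit or range.

## Working session

There is one attempt and no reset: what is moved stays moved. The work goes in short steps, Python scripts to look and compute and a tool call to move; the robot and the scene stay as the last step left them, time stands still between calls to the robot, and variables do not carry over. Pictures are saved under pics/ and viewed, about 8 in all and at most 12, crops included, and the job is handed in when it is done.

Besides the shell and the picture viewer there is one more tool, called after "Emit:" as name([rows], argument=value, ...), one row to a line, values as JSON. step_arm: Moves the arm, as the interface text tells. Its arguments: {"type":"object","properties":{"targets":{"type":"array"},"squeeze":{"type":"number"}},"required":["targets"]}

```bash
mkdir -p pics; ls
cat > h.py <<'E'
import numpy as np, cv2
from cell import ctrl
def ray(p,px):
    E=p["extrinsics"]; h=p["frame"].shape[0]; f=h/2/np.tan(np.radians(p["fov_y"])/2)
    d=np.array([(px[0]-p["cx"])/f,(px[1]-p["cy"])/f,1]); R=E[:3,:3]
    return -R.T@E[:3,3], R.T@d
def onz(p,px,z):
    o,d=ray(p,px); return o+d*(z-o[2])/d[2]
def proj(p,X):
    E=p["extrinsics"]; h=p["frame"].shape[0]; f=h/2/np.tan(np.radians(p["fov_y"])/2)
    c=E[:3,:3]@np.array(X)+E[:3,3]; return np.array([p["cx"]+f*c[0]/c[2],p["cy"]+f*c[1]/c[2]])
def save(n,img): cv2.imwrite("pics/"+n,cv2.cvtColor(img,cv2.COLOR_RGB2BGR))
E
python3 - <<'E'
from h import *
np.set_printoptions(precision=4,suppress=True)
ims=[]
for n in("scene","top"):
    p=ctrl.camera(n); ims.append(p["frame"]); print(n,p["fov_y"],ray(p,(p["cx"],p["cy"])))
    for t in("long_bolt_tab","long_chest","short_bolt","bottle_mid"):
        for r in ctrl.search_frame(p,t)[:4]:
            px=np.array(r["point"])*[512,384]; print(t,round(r["score"],2),px.round(1),onz(p,px,0.126 if 'b' in t[:6] else .08))
    save(n+"1.png",cv2.resize(p["frame"],(800,600),interpolation=cv2.INTER_CUBIC))
print(ctrl.read_state(), ctrl.tips_ahead)
E
```

```text
pics
scene 44.45662270653856 (array([1.206 , 0.1844, 1.3384]), array([-0.4682, -0.2148, -0.8571]))
long_bolt_tab 0.82 [339.8 226.6] [0.5247 0.1525 0.126 ]
long_chest 0.86 [343.8 237.8] [0.5287 0.1752 0.08  ]
short_bolt 0.71 [250.1 116.3] [ 0.2334 -0.281   0.08  ]
short_bolt 0.68 [325.9 319.4] [0.7808 0.2171 0.08  ]
short_bolt 0.67 [240.5 184.4] [ 0.4985 -0.1844  0.08  ]
short_bolt 0.56 [164.8 144.7] [ 0.4716 -0.4805  0.08  ]
bottle_mid 0.93 [260.2 272.1] [0.7543 0.0059 0.126 ]
top 55.7159444360383 (array([ 0.3705, -0.1015,  1.0524]), array([ 0.1496, -0.0129, -0.9887]))
long_bolt_tab 0.73 [155.9 196.9] [0.4971 0.1404 0.126 ]
long_chest 0.62 [150. 200.] [0.4946 0.1676 0.08  ]
short_bolt 0.83 [316.7 294.8] [ 0.2565 -0.281   0.08  ]
short_bolt 0.78 [138.8  90.7] [0.8036 0.2193 0.08  ]
short_bolt 0.71 [279.2 194.8] [ 0.5174 -0.1798  0.08  ]
short_bolt 0.69 [388.9 210.2] [ 0.4828 -0.4775  0.08  ]
bottle_mid 0.78 [221.6 121.1] [ 0.7045 -0.0204  0.126 ]
{'time_s': 0.5, 'joint_positions': array([-1.2923,  0.3774,  0.0809,  1.2744, -0.    ,  1.4605]), 'qd': array([ 0.0007, -0.0005,  0.0024,  0.0016,  0.0004, -0.0005]), 'joint_efforts': array([ -0.0003, -46.3068,  26.9883,   0.0025,  -0.0001,  -0.    ]), 'tcp_pos': array([ 0.218 , -0.5321,  0.4047]), 'orientation': array([[-0.    ,  0.3791, -0.9254],
       [ 0.    , -0.9254, -0.3791],
       [-1.    , -0.    ,  0.    ]]), 'wrist_force': array([ 0.1161, -0.3773,  0.2189]), 'ft_torque': array([ 0.0115, -0.0633, -0.007 ]), 'grip_width': 0.08535021497968434} 0.1734
```

View pics/scene1.png

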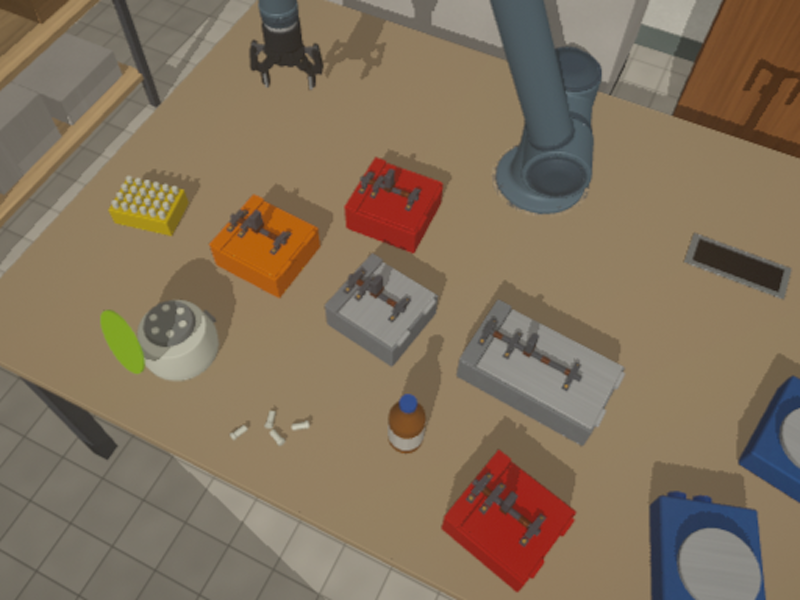

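View pics/top1.png

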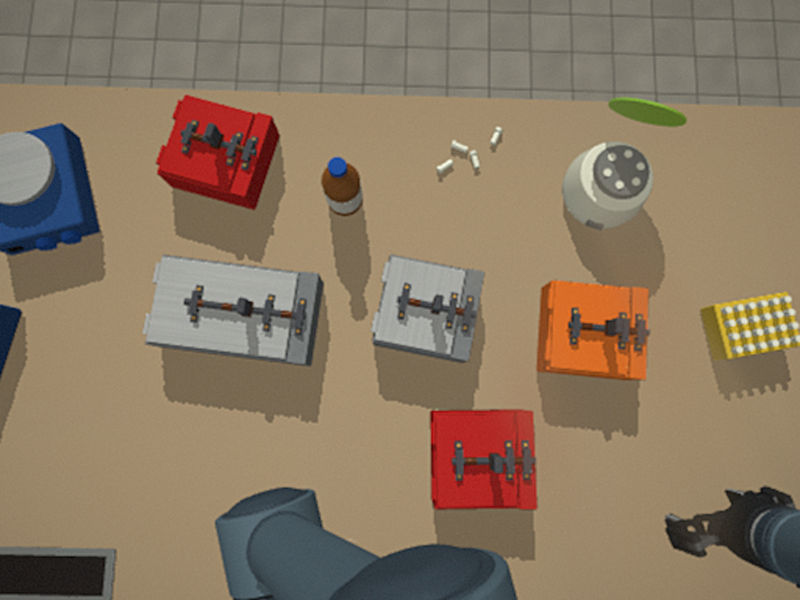

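The long grey chest fills scene (458–622, 300–440) and top (147–322, 257–363). Its dark rim is on the right in the top view, so the bolt opens to the left (+y). These could be mistaken for its tab, with top-view pixels at 800 scale:
- short grey chest: (438,303)
- red chests: (213,135) and (497,463)
- orange chest: (622,328)

I choose the tab at (244,307) and will check it close up.

Run:
```python
from h import *
a=ctrl.camera("top"); b=ctrl.camera("scene")
A=a["frame"][155:245,85:215]; B=b["frame"][185:290,285:405]
A=cv2.resize(A,None,fx=6,fy=6,interpolation=cv2.INTER_CUBIC)
B=cv2.resize(B,None,fx=5,fy=5,interpolation=cv2.INTER_CUBIC)
save("topc.png",A);save("scenec.png",B)
```

```text
(no output)
```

View pics/topc.png

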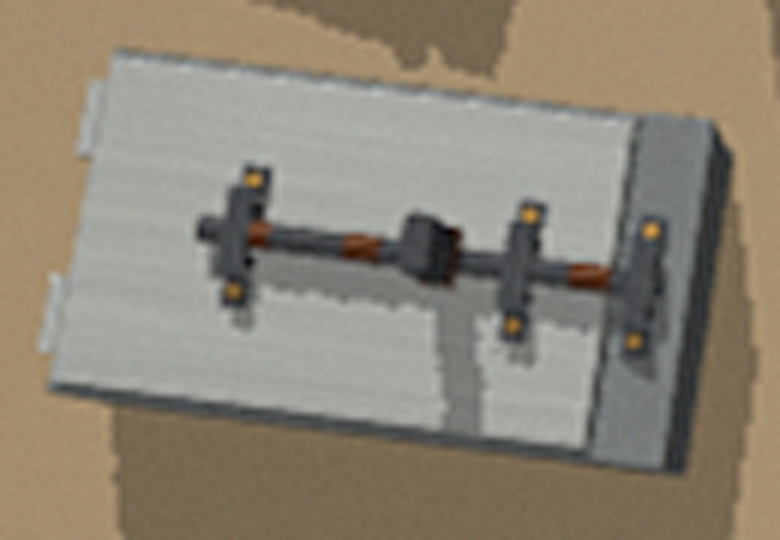

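View pics/scenec.png

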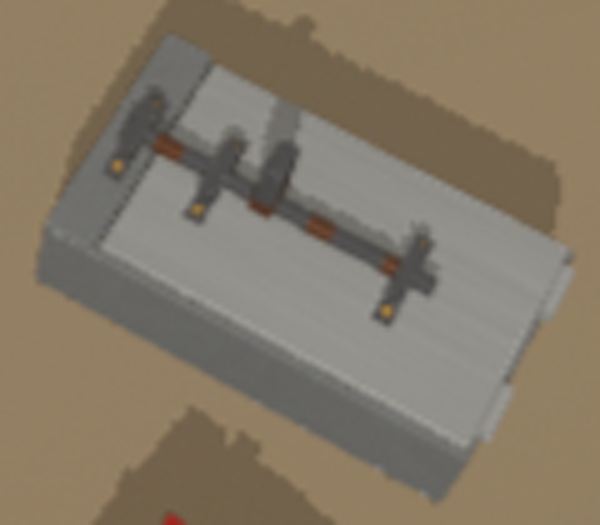

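```bash
cat > fit.py <<'E'
from h import *
np.set_printoptions(precision=4,suppress=True)
a=ctrl.camera("top"); b=ctrl.camera("scene")
ca=lambda x,y:((x+.5)/6-.5+85,(y+.5)/6-.5+155)
cb=lambda x,y:((x+.5)/5-.5+285,(y+.5)/5-.5+185)
for nm,p,c,pts in(("top",a,ca,[(115,52),(50,385),(670,470),(715,120)]),("scene",b,cb,[(572,250),(470,442),(42,232),(172,35)])):
    q=np.array([onz(p,c(*x),.08) for x in pts]); cen=q.mean(0); ax=(q[0]+q[1]-q[2]-q[3]); 
    print(nm,q[:,:2].tolist(),"cen",cen,"yaw of opening",np.degrees(np.arctan2(ax[1],ax[0])),"len",np.linalg.norm(ax)/2,"wid",np.linalg.norm(q[0]+q[3]-q[1]-q[2])/2)
pa,pb=ca(422,244),cb(283,160)
A=[]
print("top face at .142:",onz(a,pa,.142),onz(b,pb,.142))
E
python3 fit.py
```

```text
top [[0.5923129205210987, 0.29959460260473525], [0.44057418741040644, 0.31545000524888767], [0.4094998309842466, 0.039553611844717826], [0.5679435857357182, 0.02657340056232739]] cen [0.5026 0.1703 0.08  ] yaw of opening 84.23237257220144 len 0.2758552743224304 wid 0.15575996629981825
scene [[0.4448499291260495, 0.31982612027798474], [0.5892073596693835, 0.3033681261143861], [0.5754815255488419, 0.030679061549654968], [0.41175879715666996, 0.04870531302687631]] cen [0.5053 0.1756 0.08  ] yaw of opening 85.07949925210747 len 0.27291070196962997 wid 0.15500205444375814
top face at .142: [0.4991 0.1389 0.142 ] [0.5012 0.145  0.142 ]
```

```bash
cat > plan.py <<'E'
import sys
from h import *
from scipy.spatial.transform import Rotation as Ro
np.set_printoptions(precision=3,suppress=True)
def mat(yaw):
    y=np.array([np.cos(yaw),np.sin(yaw),0]); x=np.array([0,0,-1.]); return np.c_[x,y,np.cross(x,y)]
def to(T,yaw,n=1):
    s=ctrl.read_state(); p=s["tcp_pos"]; R=s["orientation"]; G=mat(np.radians(yaw))
    rv=Ro.from_matrix(R.T@G).as_rotvec(); d=np.array(T)-p
    if abs(rv[0])>1: rv=np.array([-abs(rv[0]),0,0])
    print("total rv",rv)
    for k in range(n):
        Rk=R@Ro.from_rotvec(rv*k/n).as_matrix(); print("call",k,"shift cm",Rk.T@d/n*100,"rv",rv/n)
    print("F",s["wrist_force"],"t",s["time_s"],"grip",s["grip_width"])
if __name__=="__main__":
    v=list(map(float,sys.argv[1:])); to(v[:3],v[3],int(v[4]))
E
python3 plan.py .500 .142 .400 84.6 5
```

```text
total rv [-2.659  0.     0.   ]
call 0 shift cm [  0.093 -10.338 -10.33 ] rv [-0.532  0.     0.   ]
call 1 shift cm [  0.093  -3.674 -14.146] rv [-0.532  0.     0.   ]
call 2 shift cm [  0.093   4.006 -14.055] rv [-0.532  0.     0.   ]
call 3 shift cm [  0.093  10.579 -10.084] rv [-0.532  0.     0.   ]
call 4 shift cm [ 0.093 14.231 -3.328] rv [-0.532  0.     0.   ]
F [-0.713  0.295 -0.249] t 0.7 grip 0.08491562897048216
```

Emit:
step_arm([
  [0, -2.1, -2.1, -0.106, 0, 0, 1],
  [0, -4.1, -4.1, -0.213, 0, 0, 1],
  [0, -6.2, -6.2, -0.319, 0, 0, 1],
  [0, -8.3, -8.3, -0.426, 0, 0, 1],
  [0, -10.3, -10.3, -0.532, 0, 0, 1],
])

```text
time_s: 1.12
tcp_pos: [0.2746, -0.3963, 0.4048]
orientation: [[0.0, 0.799, -0.601], [-0.0, -0.601, -0.799], [-1.0, 0.0, -0.0]]
wrist_force: [-0.4, 0.3, -0.2]
grip_width: 0.0854
```

Emit:
step_arm([
  [0, -0.7, -2.8, -0.106, 0, 0, 1],
  [0, -1.5, -5.7, -0.213, 0, 0, 1],
  [0, -2.2, -8.5, -0.319, 0, 0, 1],
  [0, -2.9, -11.3, -0.426, 0, 0, 1],
  [0, -3.7, -14.1, -0.532, 0, 0, 1],
])

```text
time_s: 1.53
tcp_pos: [0.33, -0.2601, 0.405]
orientation: [[0.001, 0.994, -0.108], [-0.001, -0.108, -0.994], [-1.0, 0.001, 0.001]]
wrist_force: [0.1, -0.5, 0.2]
grip_width: 0.0853
```

```bash
python3 plan.py .500 .142 .400 84.6 3
```

```text
total rv [-1.585  0.     0.   ]
call 0 shift cm [  0.162   4.186 -13.938] rv [-0.528  0.     0.   ]
call 1 shift cm [ 0.162 10.64  -9.928] rv [-0.528  0.     0.   ]
call 2 shift cm [ 0.162 14.194 -3.213] rv [-0.528  0.     0.   ]
F [ 0.112 -0.544  0.156] t 1.5333 grip 0.0852862238124282
```

Emit:
step_arm([
  [0, 0.8, -2.8, -0.106, 0, 0, 1],
  [0, 1.7, -5.6, -0.213, 0, 0, 1],
  [0, 2.5, -8.4, -0.319, 0, 0, 1],
  [0, 3.3, -11.1, -0.426, 0, 0, 1],
  [0, 4.2, -13.9, -0.528, 0, 0, 1],
])

```text
time_s: 1.95
tcp_pos: [0.387, -0.1251, 0.4052]
orientation: [[0.001, 0.911, 0.412], [-0.001, 0.412, -0.911], [-1.0, 0.001, 0.002]]
wrist_force: [-0.7, 0.2, -0.5]
grip_width: 0.0854
```

Emit:
step_arm([
  [0, 2.1, -2.0, -0.106, 0, 0, 1],
  [0, 4.2, -4.0, -0.213, 0, 0, 1],
  [0, 6.4, -6.0, -0.319, 0, 0, 1],
  [0, 8.5, -7.9, -0.426, 0, 0, 1],
  [0, 10.6, -9.9, -0.528, 0, 0, 1],
])

```text
time_s: 2.37
tcp_pos: [0.4431, 0.0102, 0.4054]
orientation: [[0.002, 0.575, 0.818], [-0.001, 0.818, -0.575], [-1.0, 0.0, 0.003]]
wrist_force: [0.7, -1.0, -0.1]
grip_width: 0.0856
```

Emit:
step_arm([
  [0, 2.8, -0.6, -0.106, 0, 0, 1],
  [0, 5.7, -1.3, -0.213, 0, 0, 1],
  [0, 8.5, -1.9, -0.319, 0, 0, 1],
  [0, 11.4, -2.6, -0.426, 0, 0, 1],
  [0, 14.2, -3.2, -0.528, 0, 0, 1],
])

```text
time_s: 2.78
tcp_pos: [0.4988, 0.1464, 0.4055]
orientation: [[0.003, 0.079, 0.997], [-0.001, 0.997, -0.079], [-1.0, -0.001, 0.003]]
wrist_force: [1.2, -0.0, 0.3]
grip_width: 0.0855
```

```bash
python3 plan.py .500 .142 .330 84.6 1
python3 - <<'E'
from h import *
b=ctrl.camera("scene")
save("hover.png",cv2.resize(b["frame"][130:300,260:430],(680,680))[:600])
E
```

```text
total rv [0.015 0.003 0.001]
call 0 shift cm [ 7.547 -0.421  0.134] rv [0.015 0.003 0.001]
F [ 1.167 -0.045  0.253] t 2.7833 grip 0.08545958813211511
```

View pics/hover.png

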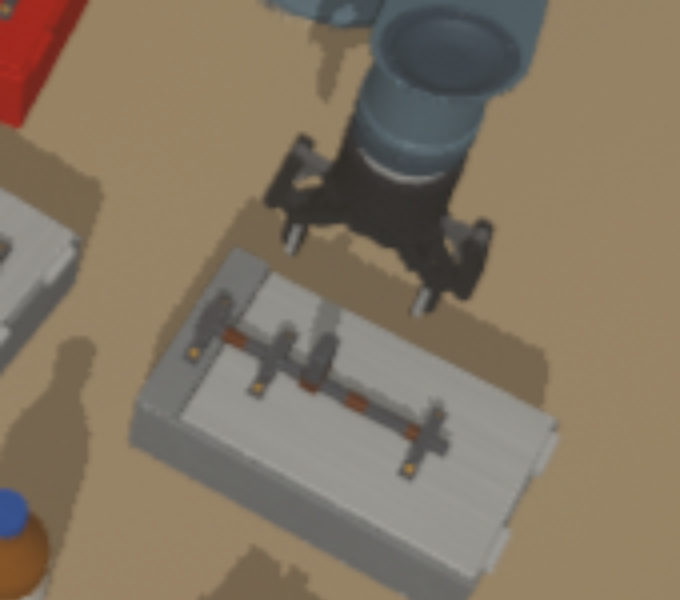

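The crop (hover.png) shows the open gripper above the long grey chest. Its fingertips at (292,240) and (422,305) straddle the stroke line, and the tab at (320,355) lies between them once lowered.

Emit:
step_arm([
  [2.0, -0.4, 0.1, 0.015, 0.003, 0, 1],
  [4.0, -0.4, 0.1, 0.015, 0.003, 0, 1],
  [6.0, -0.4, 0.1, 0.015, 0.003, 0, 1],
  [8.0, -0.4, 0.1, 0.015, 0.003, 0, 1],
  [8.0, -0.4, 0.1, 0.015, 0.003, 0, 1],
])

```text
time_s: 3.25
tcp_pos: [0.4998, 0.1456, 0.3215]
orientation: [[-0.005, 0.087, 0.996], [0.002, 0.996, -0.087], [-1.0, 0.002, -0.006]]
wrist_force: [-0.6, 0.3, 0.6]
grip_width: 0.0856
```

```bash
python3 plan.py .500 .142 .283 84.6 1
python3 - <<'E'
from h import *
b=ctrl.camera("scene"); a=ctrl.camera("top")
B=cv2.resize(b["frame"][175:275,285:385],(600,600)); A=cv2.resize(a["frame"][165:225,115:195],None,fx=5,fy=5)
save("near.png",np.hstack([B[:600],])); save("neart.png",A)
E
```

```text
total rv [ 0.007 -0.006 -0.001]
call 0 shift cm [ 3.847 -0.361  0.077] rv [ 0.007 -0.006 -0.001]
F [-0.565  0.267  0.564] t 3.25 grip 0.08555619726699103
```

View pics/near.png

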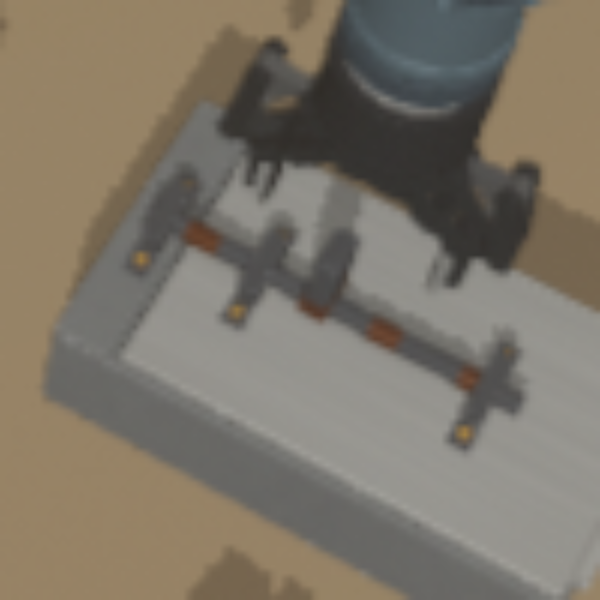

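Run:
```python
from h import *
b=ctrl.camera("scene");s=ctrl.read_state();R=s["orientation"];p=s["tcp_pos"]
c=lambda X:(proj(b,X)+.5-[285,175])*6-.5
print("pads",c(p+R@[.1605,.0425,0]),c(p+R@[.1605,-.0425,0]),"axis@.142",c(p+R@[p[2]-.142,0,0]))
u=np.array([np.cos(np.radians(84.6)),np.sin(np.radians(84.6)),0]);v=np.array([u[1],-u[0],0])
T=np.array([.500,.142,.142])
for z in(.142,.09): print(z,[c(T+[0,0,z-.142]+i*.007*u+j*.013*v).round().tolist() for i,j in((1,1),(1,-1),(-1,-1),(-1,1))])
```

```text
pads [432.02361636 271.97266509] [270.37171841 190.49976765] axis@.142 [341.91242513 254.59562201]
0.142 [[336.0, 275.0], [359.0, 234.0], [333.0, 221.0], [310.0, 261.0]]
0.09 [[318.0, 324.0], [341.0, 284.0], [315.0, 271.0], [292.0, 310.0]]
```

The tab's predicted outline agrees with its appearance in near.png at (315–357, 228–310), so the position estimate holds. I'll lower the gripper and close.

Emit:
step_arm([
  [1.0, -0.3, 0.1, 0.007, -0.006, 0, 1],
  [2.0, -0.3, 0.1, 0.007, -0.006, 0, 1],
  [3.0, -0.3, 0.1, 0.007, -0.006, 0, 1],
  [3.8, -0.3, 0.1, 0.007, -0.006, 0, 1],
  [3.8, -0.3, 0.1, 0.007, -0.006, 0, 1],
])

```text
time_s: 3.82
tcp_pos: [0.5017, 0.1428, 0.2863]
orientation: [[0.005, 0.094, 0.996], [0.002, 0.996, -0.094], [-1.0, 0.003, 0.005]]
wrist_force: [0.4, -0.2, -1.4]
grip_width: 0.0854
```

Emit:
step_arm([
  [0, 0, 0, 0, 0, 0, 0.3],
  [0, 0, 0, 0, 0, 0, 0.3],
  [0, 0, 0, 0, 0, 0, 0.3],
  [0, 0, 0, 0, 0, 0, 0.3],
], squeeze=30)

```text
time_s: 4.15
tcp_pos: [0.5019, 0.1429, 0.2868]
orientation: [[0.006, 0.094, 0.996], [0.002, 0.996, -0.094], [-1.0, 0.003, 0.005]]
wrist_force: [0.6, 0.1, 0.4]
grip_width: 0.0387
```

```bash
python3 plan.py .500 .142 .283 84.6 1
```

```text
total rv [-0.     0.005 -0.003]
call 0 shift cm [ 0.377 -0.109 -0.184] rv [-0.     0.005 -0.003]
F [0.649 0.071 0.404] t 4.15 grip 0.038727487750336444
```

Emit:
step_arm([
  [0.3, -0.1, -0.1, 0, 0, 0, 0.3],
  [0.3, -0.1, -0.1, 0, 0, 0, 0.1],
  [0.3, -0.1, -0.1, 0, 0, 0, 0],
  [0.3, -0.1, -0.1, 0, 0, 0, 0],
  [0.3, -0.1, -0.1, 0, 0, 0, 0],
], squeeze=50)

```text
time_s: 4.57
tcp_pos: [0.5007, 0.1421, 0.2838]
orientation: [[0.005, 0.095, 0.996], [0.003, 0.996, -0.095], [-1.0, 0.003, 0.005]]
wrist_force: [-0.8, 1.9, -0.7]
grip_width: 0.0132
```

Emit:
step_arm([
  [0, 0, 0, 0, 0, 0, 0],
  [0, 0, 0, 0, 0, 0, 0],
  [0, 0, 0, 0, 0, 0, 0],
], squeeze=60)

```text
time_s: 4.82
tcp_pos: [0.5008, 0.1421, 0.2838]
orientation: [[0.005, 0.095, 0.995], [0.003, 0.995, -0.095], [-1.0, 0.003, 0.005]]
wrist_force: [-1.1, 0.4, 0.2]
grip_width: 0.0131
```

The grip width is 13.1 mm, so the tab is held. Next I'll push gently towards home to find the firm stop, which sets the zero.

Emit:
step_arm([
  [0, -0.05, 0, 0, 0, 0, 0],
  [0, -0.1, 0, 0, 0, 0, 0],
  [0, -0.1, 0, 0, 0, 0, 0],
])

```text
time_s: 5.07
tcp_pos: [0.5007, 0.1415, 0.2838]
orientation: [[0.006, 0.094, 0.996], [0.004, 0.996, -0.094], [-1.0, 0.005, 0.005]]
wrist_force: [0.7, 4.9, -0.9]
grip_width: 0.0132
```

Emit:
step_arm([
  [0, -0.05, 0, 0, 0, 0, 0],
  [0, -0.1, 0, 0, 0, 0, 0],
  [0, -0.1, 0, 0, 0, 0, 0],
])

```text
time_s: 5.32
tcp_pos: [0.5006, 0.1407, 0.2838]
orientation: [[0.006, 0.094, 0.996], [0.005, 0.996, -0.094], [-1.0, 0.006, 0.005]]
wrist_force: [0.0, 4.9, -0.5]
grip_width: 0.0132
```

Emit:
step_arm([
  [0, -0.05, 0, 0, 0, 0, 0],
  [0, -0.1, 0, 0, 0, 0, 0],
  [0, -0.1, 0, 0, 0, 0, 0],
])

```text
time_s: 5.57
tcp_pos: [0.5005, 0.1398, 0.2838]
orientation: [[0.006, 0.094, 0.996], [0.005, 0.996, -0.094], [-1.0, 0.006, 0.005]]
wrist_force: [0.7, 4.1, -1.4]
grip_width: 0.013
```

Emit:
step_arm([
  [0, -0.05, 0, 0, 0, 0, 0],
  [0, -0.1, 0, 0, 0, 0, 0],
  [0, -0.1, 0, 0, 0, 0, 0],
])

```text
time_s: 5.82
tcp_pos: [0.5005, 0.1391, 0.2838]
orientation: [[0.006, 0.094, 0.996], [0.006, 0.996, -0.094], [-1.0, 0.007, 0.005]]
wrist_force: [0.3, 5.7, -0.2]
grip_width: 0.0131
```

Emit:
step_arm([
  [0, -0.05, 0, 0, 0, 0, 0],
  [0, -0.1, 0, 0, 0, 0, 0],
  [0, -0.1, 0, 0, 0, 0, 0],
])

```text
time_s: 6.07
tcp_pos: [0.5004, 0.1387, 0.2838]
orientation: [[0.006, 0.093, 0.996], [0.009, 0.996, -0.093], [-1.0, 0.009, 0.005]]
wrist_force: [0.2, 8.3, -1.6]
grip_width: 0.013
```

Emit:
step_arm([
  [0, -0.05, 0, 0, 0, 0, 0],
  [0, -0.1, 0, 0, 0, 0, 0],
  [0, -0.1, 0, 0, 0, 0, 0],
])

```text
time_s: 6.32
tcp_pos: [0.5004, 0.1384, 0.2838]
orientation: [[0.006, 0.093, 0.996], [0.011, 0.996, -0.093], [-1.0, 0.011, 0.005]]
wrist_force: [0.8, 9.1, -1.5]
grip_width: 0.0132
```

The grasp point stopped moving at y≈0.1400 while the force rose, so that is home. First stroke: draw towards 22.5 mm.

Emit:
step_arm([
  [0, 0.4, 0, 0, 0, -0.008, 0],
  [0, 0.8, 0, 0, 0, -0.008, 0],
  [0, 1.2, 0, 0, 0, -0.008, 0],
  [0, 1.6, 0, 0, 0, -0.008, 0],
  [0, 1.9, 0, 0, 0, -0.008, 0],
])

```text
time_s: 6.73
tcp_pos: [0.5022, 0.1562, 0.2838]
orientation: [[0.005, 0.094, 0.996], [-0.002, 0.996, -0.094], [-1.0, -0.002, 0.005]]
wrist_force: [-0.5, -5.1, -0.2]
grip_width: 0.0132
```

```bash
cat > g.py <<'E'
from h import *
np.set_printoptions(precision=4,suppress=True)
s=ctrl.read_state();g=s["tcp_pos"]+.155*s["orientation"][:,0];u=np.array([.0935,.9956,0])
print("grasp",g,"travel mm",1000*(g-[.5014,.1400,g[2]])@u,"across mm",1000*(g-[.5014,.1400,g[2]])@[u[1],-u[0],0],s["wrist_force"],s["ft_torque"],"tilt",s["orientation"][:2,0],s["time_s"])
E
python3 g.py
```

```text
grasp [0.5029 0.1558 0.1288] travel mm 15.864682444368889 across mm 0.06507646134354172 [-0.4679 -5.1244 -0.2455] [-0.7531 -0.0845 -0.3705] tilt [ 0.0051 -0.0024] 6.7333
```

Emit:
step_arm([
  [0, 0.2, 0, 0, 0, 0, 0],
  [0, 0.4, 0, 0, 0, 0, 0],
  [0, 0.6, 0, 0, 0, 0, 0],
  [0, 0.65, 0, 0, 0, 0, 0],
  [0, 0.65, 0, 0, 0, 0, 0],
])

```text
time_s: 7.15
tcp_pos: [0.5028, 0.162, 0.2838]
orientation: [[0.005, 0.095, 0.995], [-0.005, 0.995, -0.095], [-1.0, -0.004, 0.005]]
wrist_force: [-1.2, -5.4, 1.5]
grip_width: 0.0133
```

```bash
python3 g.py
```

```text
grasp [0.5035 0.1613 0.1288] travel mm 21.405290237731094 across mm 0.12038647181363027 [-1.1568 -5.4112  1.4999] [-0.4808  0.0981 -0.3242] tilt [ 0.0049 -0.0046] 7.15
```

Emit:
step_arm([
  [0, 0.1, 0, 0, 0, 0, 0],
  [0, 0.2, 0, 0, 0, 0, 0],
  [0, 0.2, 0, 0, 0, 0, 0],
])

```text
time_s: 7.4
tcp_pos: [0.5029, 0.1636, 0.2838]
orientation: [[0.005, 0.096, 0.995], [-0.006, 0.995, -0.096], [-1.0, -0.005, 0.005]]
wrist_force: [-0.6, -4.8, 1.2]
grip_width: 0.0132
```

```bash
python3 g.py
```

```text
grasp [0.5037 0.1627 0.1288] travel mm 22.774018041625418 across mm 0.13860102546758268 [-0.6064 -4.7677  1.1533] [-0.3632  0.0605 -0.3067] tilt [ 0.0047 -0.0058] 7.4
```

Travel is 22.8 mm with no binding force. Now back home, about 22 mm.

Emit:
step_arm([
  [0, -0.5, 0, 0, 0, 0.004, 0],
  [0, -1.0, 0, 0, 0, 0.004, 0],
  [0, -1.5, 0, 0, 0, 0.004, 0],
  [0, -2.0, 0, 0, 0, 0.004, 0],
  [0, -2.2, 0, 0, 0, 0.004, 0],
])

```text
time_s: 7.82
tcp_pos: [0.5008, 0.1422, 0.2838]
orientation: [[0.005, 0.095, 0.995], [0.002, 0.995, -0.095], [-1.0, 0.002, 0.005]]
wrist_force: [0.7, 5.8, -2.3]
grip_width: 0.0132
```

```bash
python3 g.py
```

```text
grasp [0.5016 0.1425 0.1288] travel mm 2.463829007145532 across mm -0.004919944547235738 [ 0.7429  5.7505 -2.2723] [ 0.9012 -0.0406 -0.3047] tilt [0.0052 0.0019] 7.8167
```

Emit:
step_arm([
  [0, -0.1, 0, 0, 0, 0, 0],
  [0, -0.2, 0, 0, 0, 0, 0],
  [0, -0.25, 0, 0, 0, 0, 0],
  [0, -0.25, 0, 0, 0, 0, 0],
])

```text
time_s: 8.15
tcp_pos: [0.5006, 0.1401, 0.2838]
orientation: [[0.005, 0.094, 0.996], [0.003, 0.996, -0.094], [-1.0, 0.004, 0.005]]
wrist_force: [-0.8, 5.1, -0.9]
grip_width: 0.0134
```

```bash
python3 g.py
```

```text
grasp [0.5014 0.1406 0.1288] travel mm 0.6230203811777174 across mm -0.04606245697661561 [-0.7757  5.1235 -0.9317] [ 0.6679 -0.0233 -0.3441] tilt [0.0054 0.0034] 8.15
```

Travel is 0.6 mm, so the bolt is home. Second stroke, to about 45.5 mm.

Emit:
step_arm([
  [0, 0.8, 0, 0, 0, -0.004, 0],
  [0, 1.6, 0, 0, 0, -0.004, 0],
  [0, 2.4, 0, 0, 0, -0.004, 0],
  [0, 3.2, 0, 0, 0, -0.004, 0],
  [0, 4.0, 0, 0, 0, -0.004, 0],
])

```text
time_s: 8.57
tcp_pos: [0.5045, 0.179, 0.2838]
orientation: [[0.005, 0.096, 0.995], [-0.006, 0.995, -0.096], [-1.0, -0.005, 0.006]]
wrist_force: [1.3, -6.7, -0.2]
grip_width: 0.0131
```

```bash
python3 g.py
```

```text
grasp [0.5052 0.1781 0.1288] travel mm 38.26357526759723 across mm 0.2585392273023661 [ 1.2636 -6.7204 -0.1942] [-0.6207 -0.1602 -0.2881] tilt [ 0.005 -0.006] 8.5667
```

Emit:
step_arm([
  [0, 0.2, 0, 0, 0, 0, 0],
  [0, 0.4, 0, 0, 0, 0, 0],
  [0, 0.6, 0, 0, 0, 0, 0],
  [0, 0.75, 0, 0, 0, 0, 0],
  [0, 0.75, 0, 0, 0, 0, 0],
])

```text
time_s: 8.98
tcp_pos: [0.5052, 0.186, 0.2838]
orientation: [[0.005, 0.096, 0.995], [-0.008, 0.995, -0.096], [-1.0, -0.007, 0.006]]
wrist_force: [-0.6, -4.8, 0.2]
grip_width: 0.0131
```

```bash
python3 g.py
```

```text
grasp [0.5059 0.1848 0.1288] travel mm 44.98759466686473 across mm 0.32099608001275826 [-0.575  -4.8018  0.2287] [-0.1142  0.0731 -0.2003] tilt [ 0.0049 -0.0079] 8.9833
```

Travel is 45.0 mm, which is past 43 with no binding. Back home again.

Emit:
step_arm([
  [0, -0.8, 0, 0, 0, 0.004, 0],
  [0, -1.6, 0, 0, 0, 0.006, 0],
  [0, -2.4, 0, 0, 0, 0.008, 0],
  [0, -3.2, 0, 0, 0, 0.008, 0],
  [0, -4.0, 0, 0, 0, 0.008, 0],
])

```text
time_s: 9.4
tcp_pos: [0.5012, 0.1467, 0.2838]
orientation: [[0.006, 0.095, 0.995], [0.004, 0.995, -0.095], [-1.0, 0.004, 0.005]]
wrist_force: [1.0, 5.7, -3.7]
grip_width: 0.0132
```

```bash
python3 g.py
```

```text
grasp [0.5021 0.1473 0.1288] travel mm 7.316221507379271 across mm 0.03900862480287581 [ 0.9928  5.7294 -3.6828] [ 0.92   -0.0991 -0.2895] tilt [0.0057 0.0039] 9.4
```

Emit:
step_arm([
  [0, -0.2, 0, 0, 0, 0, 0],
  [0, -0.4, 0, 0, 0, 0, 0],
  [0, -0.6, 0, 0, 0, 0, 0],
  [0, -0.7, 0, 0, 0, 0, 0],
  [0, -0.7, 0, 0, 0, 0, 0],
])

```text
time_s: 9.82
tcp_pos: [0.5005, 0.14, 0.2838]
orientation: [[0.006, 0.095, 0.995], [0.005, 0.995, -0.095], [-1.0, 0.006, 0.005]]
wrist_force: [-0.1, 3.9, -1.2]
grip_width: 0.0131
```

```bash
python3 g.py
```

```text
grasp [0.5014 0.1408 0.1288] travel mm 0.7580137344308646 across mm -0.02980484618037295 [-0.1053  3.9359 -1.2497] [ 0.5074 -0.0217 -0.3696] tilt [0.0058 0.005 ] 9.8167
```

Travel is 0.8 mm, so home again. Now the full draw to 70 mm.

Emit:
step_arm([
  [0, 0.9, 0, 0, 0, -0.004, 0],
  [0, 1.8, 0, 0, 0, -0.006, 0],
  [0, 2.7, 0, 0, 0, -0.006, 0],
  [0, 3.6, 0, 0, 0, -0.006, 0],
  [0, 4.5, 0, 0, 0, -0.006, 0],
])

```text
time_s: 10.23
tcp_pos: [0.5049, 0.184, 0.2838]
orientation: [[0.005, 0.096, 0.995], [-0.006, 0.995, -0.096], [-1.0, -0.006, 0.006]]
wrist_force: [1.4, -6.9, -1.8]
grip_width: 0.0129
```

Emit:
step_arm([
  [0, 0.5, 0, 0, 0, 0, 0],
  [0, 1.0, 0, 0, 0, 0, 0],
  [0, 1.5, 0, 0, 0, 0, 0],
  [0, 2.0, 0, 0, 0, 0, 0],
  [0, 2.2, 0, 0, 0, 0, 0],
])

```text
time_s: 10.65
tcp_pos: [0.5071, 0.2057, 0.2838]
orientation: [[0.006, 0.097, 0.995], [-0.008, 0.995, -0.096], [-1.0, -0.008, 0.006]]
wrist_force: [-0.9, -5.3, 1.9]
grip_width: 0.0132
```

```bash
python3 g.py
```

```text
grasp [0.508  0.2044 0.1288] travel mm 64.78006989228237 across mm 0.5102666118289436 [-0.8851 -5.338   1.9069] [-0.1988  0.0444 -0.2425] tilt [ 0.0056 -0.0083] 10.65
```

Emit:
step_arm([
  [0, 0.15, 0, 0, 0, 0.004, 0],
  [0, 0.3, 0, 0, 0, 0.004, 0],
  [0, 0.45, 0, 0, 0, 0.004, 0],
  [0, 0.5, 0, 0, 0, 0.004, 0],
])

```text
time_s: 10.98
tcp_pos: [0.5076, 0.2103, 0.2838]
orientation: [[0.006, 0.097, 0.995], [-0.006, 0.995, -0.097], [-1.0, -0.006, 0.007]]
wrist_force: [-0.2, -4.9, 1.6]
grip_width: 0.0136
```

```bash
python3 g.py
```

```text
grasp [0.5085 0.2093 0.1288] travel mm 69.64485345567277 across mm 0.5659521608820626 [-0.1906 -4.9022  1.5748] [-0.3154  0.0991 -0.1916] tilt [ 0.0059 -0.0063] 10.9833
```

Travel is 69.6 mm. I'll nudge to feel the end stop.

Emit:
step_arm([
  [0, 0.05, 0, 0, 0, 0, 0],
  [0, 0.1, 0, 0, 0, 0, 0],
  [0, 0.1, 0, 0, 0, 0, 0],
])

```text
time_s: 11.23
tcp_pos: [0.5076, 0.2109, 0.2838]
orientation: [[0.006, 0.097, 0.995], [-0.007, 0.995, -0.097], [-1.0, -0.007, 0.006]]
wrist_force: [-0.4, -4.4, 0.5]
grip_width: 0.0133
```

Emit:
step_arm([
  [0, 0.05, 0, 0, 0, 0, 0],
  [0, 0.1, 0, 0, 0, 0, 0],
  [0, 0.1, 0, 0, 0, 0, 0],
])

```text
time_s: 11.48
tcp_pos: [0.5077, 0.2113, 0.2838]
orientation: [[0.006, 0.098, 0.995], [-0.009, 0.995, -0.098], [-1.0, -0.009, 0.007]]
wrist_force: [-0.9, -7.1, 2.3]
grip_width: 0.0132
```

```bash
python3 g.py
```

```text
grasp [0.5085 0.2099 0.1288] travel mm 70.22319498589619 across mm 0.5671523151734013 [-0.8896 -7.0701  2.2644] [-0.3932  0.1176 -0.1323] tilt [ 0.0057 -0.0095] 11.4833
```

The force is rising at 70.2 mm, so the bolt is at its open stop. Release and lift.

Emit:
step_arm([
  [0, 0, 0, 0, 0, 0, 0.5],
  [0, 0, 0, 0, 0, 0, 0.6],
  [0, 0, 0, 0, 0, 0, 0.6],
  [0, 0, 0, 0, 0, 0, 0.6],
  [0, 0, 0, 0, 0, 0, 0.6],
])

```text
time_s: 11.9
tcp_pos: [0.5077, 0.2116, 0.2839]
orientation: [[0.006, 0.097, 0.995], [-0.009, 0.995, -0.097], [-1.0, -0.008, 0.007]]
wrist_force: [-0.3, 0.2, 0.5]
grip_width: 0.0511
```

Emit:
step_arm([
  [-2, 0, 0, 0, 0, 0, 0.6],
  [-4, 0, 0, 0, 0, 0, 0.6],
  [-7, 0, 0, 0, 0, 0, 0.6],
  [-10, 0, 0, 0, 0, 0, 0.6],
  [-12, 0, 0, 0, 0, 0, 0.6],
])

```text
time_s: 12.32
tcp_pos: [0.5072, 0.213, 0.4068]
orientation: [[0.009, 0.097, 0.995], [-0.008, 0.995, -0.097], [-1.0, -0.007, 0.01]]
wrist_force: [0.7, 0.7, -0.0]
grip_width: 0.0511
```

```bash
python3 g.py
python3 - <<'E'
from h import *
b=ctrl.camera("scene")
c=lambda X:(proj(b,X)+.5-[215,155])*4-.5
print("tab top exp at 70mm",c([.5085,.2099,.142]),"at 60",c([.5075,.200,.142]))
save("end.png",cv2.resize(b["frame"][155:305,215:415],(800,600),interpolation=cv2.INTER_CUBIC))
E
```

```text
grasp [0.5085 0.2118 0.2518] travel mm 72.11450751840678 across mm 0.3821695452721823 [ 0.7326  0.6913 -0.0202] [-0.0117 -0.0517 -0.0021] tilt [ 0.0088 -0.008 ] 12.3167
tab top exp at 70mm [587.71479573 291.48309681] at 60 [575.10289084 284.88352389]
```

View pics/end.png

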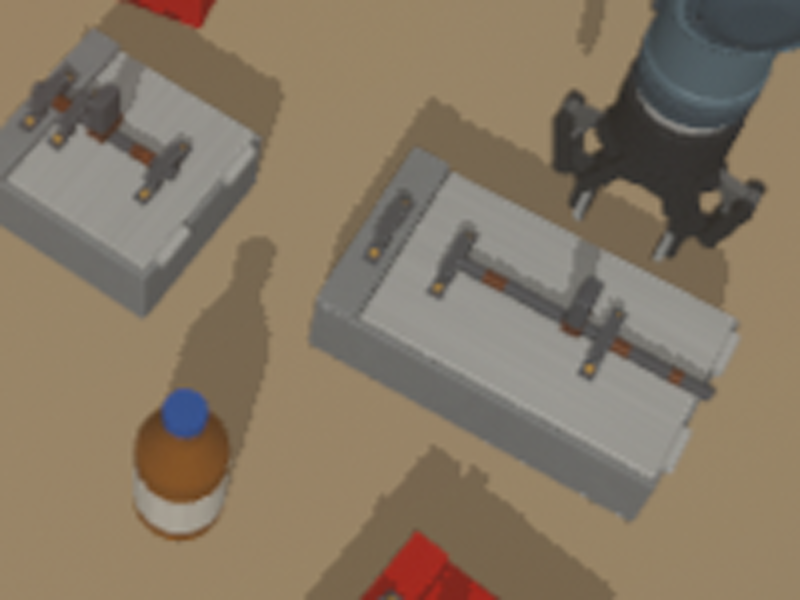

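The image shows the long bolt fully withdrawn. Its tab is at (585,297), as expected for 70 mm, and the rod is out of the keeper at (390,225). The short bolt at (100,105) is still shut, the bottle stands upright at (182,465), and the gripper is clear.

```bash
python3 -c "
from cell import ctrl
print(ctrl.finish_job())"
```

```text
the job is handed in; nothing more can be done
None
```

The seized bolt on the longer grey chest is freed and fully open, and I have handed the job in; no verdict was reported. I gripped the tab and felt for the home stop to set zero.

| Stroke | Drawn to (mm) | Pushed back to (mm) |
|---|---|---|
| First | 22.8 | 0.6 |
| Second | 45.0 | 0.8 |
| Third | 70.2, at the open stop | not pushed back; released there |

- **Forces:** the highest wrist reading after any move was about 9 N, while feeling for home. I saw no binding force on the first two strokes.
- **Last checks:** in the last picture the long bolt's tab is where 70 mm of travel should put it, and its rod is out of the keeper strap. The short chest's bolt is still shut and the bottle is upright. The gripper is about 12 cm above where it let go, with the force near zero.
- **Time:** the clock stood at about 12.3 s of the 42 s allowed.
- **Limits of the measurements:** travel was worked out from the arm's pose relative to the felt home stop, not read from the bolt itself. No check failed or disagreed. The two camera estimates of the tab's position differed by about 6 mm, which closing the gripper on the tab settled.

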